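# Seat the keyed tube block in the mixer module

## Robot

A 7-joint arm with a two-finger parallel gripper is mounted at the origin on the work surface. World frame = base frame: x ahead of the robot, y to its left, z up, the work surface at z = 0. Lengths are in mm, angles in rad, forces in N, time in s.
With the tool pointing down it reaches from about 375 to 925 mm from the base axis. Payload 3.1 kg.
Tool frame: the origin (TCP) lies midway between the tips of the shut fingers; the grasp point (between the pads) lies 19 mm behind it; z points along the fingers, x is the direction in which the jaws open and shut, and the axes are right-handed (so a half turn about z gives the same grasp; the last joint's range is limited). The gripper opens to 85 mm and grips with 20 to 120 N. Pads are 22 mm wide; open, the fingers measure 114 mm over their backs; the gripper's body (76 mm by 85 mm) begins 54 mm behind the grasp point. The pads swing forward as they close: fully open they stand 13 mm farther back than shut.
Start: joints at [-0.098, 0.383, 0.044, 1.598, -0.018, 1.161, -0.05], TCP at [650.002, 0.022, 231.269] pointing down, gripper open.
Joint ranges: [-2.61, 2.61], [-0.41, 2.15], [-1.48, 1.57], [0, 2.5], [-1.57, 4.71], [0.05, 1.97], [-2.85, 2.85]. Speed limits (rad/s): [2.79, 2.79, 3.14, 3.14, 3.14, 3.14, 3.14].

## Interface

Orientations are given as a unit quaternion [w, x, y, z].
In Python, from bench import ctrl gives the robot as it stands. Calls block until the motion is done:
- ctrl.move_ptp(position, orientation): joint-space move of the TCP to a pose.
- ctrl.movel(position, attitude=None, v=150, f_stop=None): straight line of the TCP; attitude=None keeps the orientation; v is the mean speed in mm/s. With f_stop (N) it stops when the force on the tool has changed by that much, and returns True; else False.
- ctrl.movej(angles): joint-space move.
- ctrl.command_gripper(opening): opening from 0.0 (shut) to 1.0 (fully open); the grip force is fixed at half the most; returns when the fingers have stopped.
- ctrl.wait(seconds).
- ctrl.solve_ik(position, orientation): joint angles nearest the present ones, or None.
- ctrl.read_state(): the state.
- ctrl.grab_frame(name): name is "scene" or "side" or "wrist"; returns a dict with "pixels" (420x560x3 uint8, red, green, blue), "fx", "fy", "cx", "cy" (pixels), "rvec" (rotation vector, rad) and "tvec" (3), from world to camera coordinates, as OpenCV has them. Camera axes: x right, y down, z forward; pixel columns grow to the right and rows downward; lengths in mm; the calibration is good to about 2 mm. A picture is of the moment at which its call begins. There is no depth.
A pose or a line that the arm cannot do raises ctrl.MotionError and nothing moves.
- ctrl.sign_off(): hands the job in, once; it reports no verdict.
The state is a dict: "time_s": time; "qpos": joint angles; "joint_velocities": joint speeds; "effort": joint torques, N m; "position": TCP position; "tcp_rot": TCP orientation; "wrist_force": force on the tool from outside, world axes, zero at the start; "torque": the same for the moment, N m; "grip_width": opening from 0.0 (shut) to 1.0 (fully open).
Only numpy, scipy, OpenCV 4.12 (cv2) and the standard library are available. Lean on these libraries where they do the work, as an engineer would, in place of code of your own. Each camera call takes 0.05 s, during which the arm holds its last target.

## Task

Lift the round aluminium tube block out of its parking stand and lower it into the round well of the white mixer module. The drive key in the well has stopped at an unknown angle, so hold the block lightly on the key and turn it until its notch finds the key, then lower it gently until its flange lies flush on the module, and let go. Never force it or let it drop, and leave the tip rack, the well plate and the vial alone.

Things in the scene. Friction and masses are not known exactly. Their poses are not given: they have to be found in the camera images.
- block_handle (a point): Grip point of the loose tube block, on its axis, inside the black upright grip bar on its top (46 mm long along x, 14 mm thick along y, 36 mm tall): 14 mm below the bar's top, 22 mm above the flange's top, 34 mm above the flange's underside, 54 mm above the foot's underside. z is up.
- block: The aluminium tube block, 0.2 to 0.5 kg, origin at the centre of its underside: foot 64 mm in diameter and 20 mm high, above it a flange 76 mm in diameter and 12 mm thick, then the grip bar. One notch 10 mm wide and 14 mm high, open downward and outward, is cut in the foot on its -x side, from 17 mm off the axis to the rim; a blue dot on the flange marks that side.
- well (a point): Centre of the mouth of the module's round well, at its top face; axes as the housing's, z up. Well 68 mm across, 21.5 mm deep, 2 mm chamfer. With its notch off the key the block rides on the key, its grip point 44.5 mm above this point; when notch and key meet (within about 0.05 rad) it can sink until the flange lies on the top face: 34 mm.
- module: White fixed mixer module, 130 x 150 x 50 mm, origin at the centre of its underside. On the well's floor stands one blue key, 8 mm wide, 12 mm tall, 20 to 31 mm off the axis, held by a brake; its direction is the housing's -x turned about z by an unreported angle from -0.75 to +0.75 rad. Over 40 N between block and module or key, or dropping the block in, harms the drive: land at 10 mm/s or less.
- stand: Black round parking stand on the deck, fixed, outer diameter 90 mm, rim 12 mm tall, inner floor 4 mm above the deck, inner diameter 76 mm; origin at the centre of its underside. The block starts standing loosely in it.
- tip_rack: Loose bystander: yellow and black tip rack with white tips, 85 x 127 x 66 mm, origin at the centre of its underside.
- well_plate: Loose bystander: white well plate, 85 x 127 x 42 mm, origin at the centre of its underside.
- vial: Loose bystander: amber vial, diameter 30 mm, 60 mm tall, origin at the centre of its underside.
Not all that is in view belongs to the job. Of the things that look like the stand, take the one that is farthest to the robot's left at the start. Of the things like the block, leave any that is pink; of the rest the larger one is meant.

How it is judged (in metres and radians):
On the way:
1. the block is lifted out of its stand (z of block_handle in the frame of stand above 0.078 m), for 0.1 s.
At the end, for the whole second after the job is handed in: The block sits on the module's key with its flange flush on the module's top (within 2.5 mm), centred in the well (within 4 mm), upright (within 0.05 rad), released and at rest (z of block_handle in the frame of well between 0.031 and 0.0365 m and horizontal distance between block_handle and well below 0.004 m and angle between block_handle's own z axis and vertical below 0.05 rad and linear speed of block below 0.02 m/s); the robot touches nothing.
It fails at once if the block is forced or dropped against the module or its key: more than 40 N between them (contact force between block and module above 40 N).
It fails at once if the tip rack is pushed (more than 10 mm) (distance of tip_rack from where it was at the start of the episode above 0.01 m).
It fails at once if the well plate is pushed (more than 10 mm) (distance of well_plate from where it was at the start of the episode above 0.01 m).
It fails at once if the vial is pushed (more than 10 mm) (distance of vial from where it was at the start of the episode above 0.01 m).
It also fails if it takes over 72 s, if anything falls off the work surface, if the arm or the gripper's body presses on something with over 40 N, if the wrist force passes 120 N, or if a joint passes its speed limit or range.

## Working session

There is one attempt and no reset: what is moved stays moved. The work goes in short steps, each a Python script; the robot and the scene stay as the last script left them, time stands still between calls to the robot, and variables do not carry over. Pictures are saved under pics/ and viewed, and the job is handed in when it is done.

```bash
ls; mkdir -p pics
python3 - <<'E'
from bench import ctrl
import cv2
for n in ["scene","side","wrist"]:
    f=ctrl.grab_frame(n); cv2.imwrite(f"pics/a_{n}.png",f["pixels"][:,:,::-1]); print(n,f["fx"],f["cx"],f["cy"],f["rvec"],f["tvec"])
s=ctrl.read_state();print(s)
E
```

```text
pics
scene 414.38779805916596 280.3871438209203 202.77514533771537 [ 1.91906491  1.75191514 -0.5685829 ] [ -94.95898403 -362.53908434 1314.34349677]
side 387.6100856493022 274.6013496280654 211.38361374513528 [ 0.37356006 -2.85059877  1.0596329 ] [512.9632423  145.13344599 824.24152604]
wrist 330.34963731038175 277.57672874001696 209.67821086059885 [-2.86163199e+00 -1.18335660e-03  4.78711820e-03] [-648.52814881  -37.474753    379.18998172]
{'time_s': 0.15, 'qpos': array([-0.09780874,  0.38365897,  0.04385351,  1.59918758, -0.01789597,
        1.16118591, -0.04991954]), 'joint_velocities': array([-2.66194390e-03, -1.77002429e-03, -5.59446090e-04, -5.90823329e-03,
        2.51650408e-04,  9.50761200e-05, -6.38720302e-04]), 'effort': array([ 2.19941270e-03, -4.34053266e+01,  1.02680024e+00, -2.49981201e+01,
        1.06983635e-02,  7.30535554e-03,  3.91670756e-05]), 'position': array([6.49278207e+02, 2.40437330e-03, 2.30180237e+02]), 'tcp_rot': array([ 5.59846057e-05,  9.99999476e-01,  2.93911090e-05, -1.02210855e-03]), 'wrist_force': array([ 0.23451609, -0.43668867,  0.44777301]), 'torque': array([0.01112667, 0.03592184, 0.04362199]), 'grip_width': 1.0000276945131954}
```

View pics/a_scene.png

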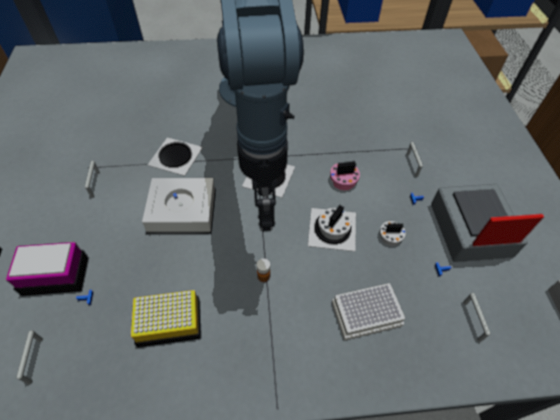

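View pics/a_side.png

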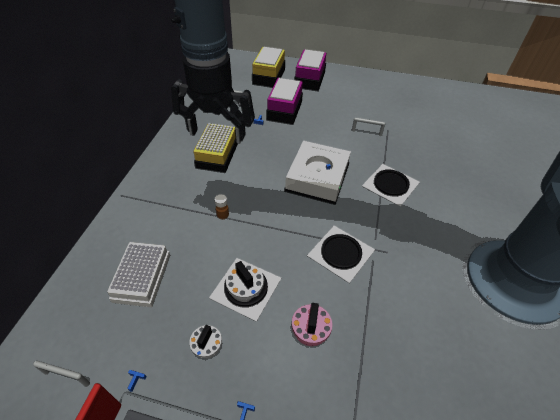

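View pics/a_wrist.png

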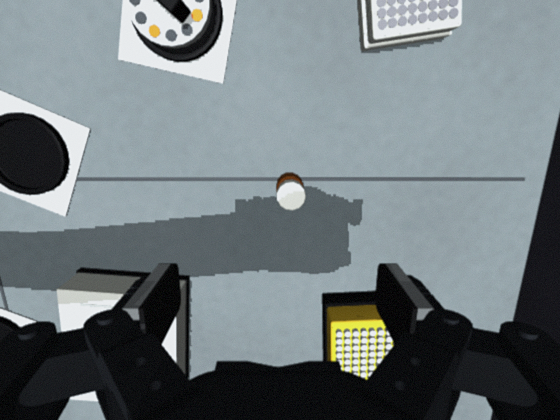

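The scene camera faces the robot, so image right is the robot's left.

Candidates (scene pixels):
- **Blocks:** pink (345,175), excluded by colour. Large grey (335,224). Small grey (392,232).
- **Stands:** (335,230), holding the large block and farthest to the robot's left. Empty (268,178). Empty (175,155).

I choose the large grey block in the stand at (335,228). The module is the white box at (180,203). Next come close crops to check this.

Run:
```python
import cv2,numpy as np
a=cv2.imread("pics/a_scene.png");b=cv2.imread("pics/a_side.png")
def c(i,x,y,w,h,k):return cv2.resize(i[y:y+h,x:x+w],None,fx=k,fy=k,interpolation=cv2.INTER_CUBIC)
top=np.hstack([c(a,300,150,120,90,3.3),c(b,190,240,120,90,3.3)])
bot=np.hstack([c(a,130,160,120,90,3.3),c(b,270,120,120,90,3.3)])
cv2.imwrite("pics/crop1.png",np.vstack([top,bot]))
```

```text
(no output)
```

View pics/crop1.png

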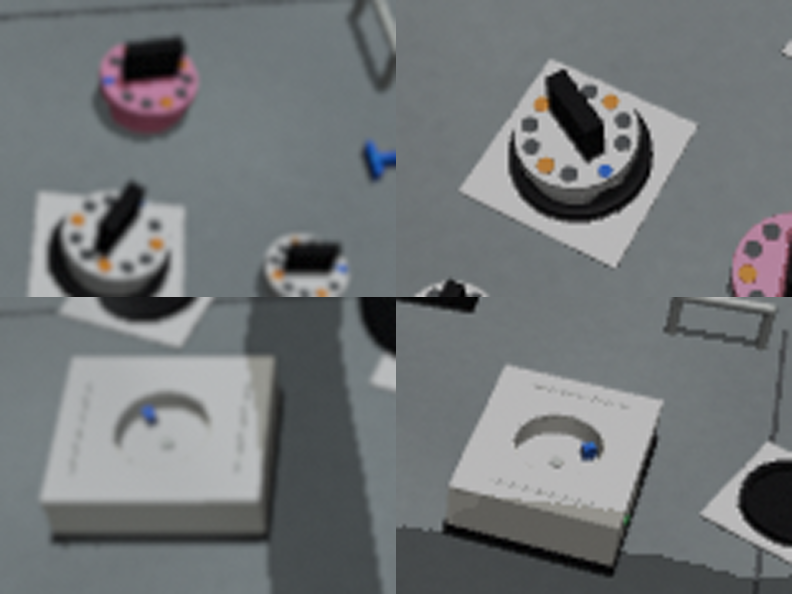

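```bash
cat > h.py <<'E'
from bench import ctrl
import cv2,numpy as np
from scipy.spatial.transform import Rotation as R
def P(f):
    Rm=cv2.Rodrigues(np.array(f["rvec"],float))[0]; t=np.array(f["tvec"],float).ravel()
    return Rm,t
def ray(f,uv,z):
    Rm,t=P(f); uv=np.atleast_2d(np.array(uv,float))
    d=np.c_[(uv[:,0]-f["cx"])/f["fx"],(uv[:,1]-f["cy"])/f["fy"],np.ones(len(uv))]@Rm
    c=-Rm.T@t
    return c+d*((z-c[2])/d[:,2])[:,None]
def proj(f,X):
    K=np.array([[f["fx"],0,f["cx"]],[0,f["fy"],f["cy"]],[0,0,1]],float)
    return cv2.projectPoints(np.atleast_2d(np.array(X,float)),np.array(f["rvec"],float),np.array(f["tvec"],float),K,None)[0].reshape(-1,2)
def save(f,n): cv2.imwrite(f"pics/{n}.png",f["pixels"][:,:,::-1])
def q(a): # tool down, jaw x at angle a from world x
    o=(R.from_euler('z',a)*R.from_euler('x',np.pi)).as_quat(); return [o[3],o[0],o[1],o[2]]
E
python3 - <<'E'
from h import *
s=ctrl.grab_frame("scene");d=ctrl.grab_frame("side");w=ctrl.grab_frame("wrist")
for f in(s,d,w): Rm,t=P(f);print("cam",-Rm.T@t, Rm[2])
print("bar top scene",ray(s,[[300+135/3.3,150+188/3.3],[300+105/3.3,150+235/3.3]],72)[:,:2].round(1).tolist())
print("bar top side",ray(d,[[190+(556-396)/3.3,240+74/3.3],[190+(594-396)/3.3,240+127/3.3]],72)[:,:2].round(1).tolist())
print("module corners scene",ray(s,[[130+x/3.3,160+(y-297)/3.3] for x,y in[(72,356),(274,356),(262,500),(42,498)]],50)[:,:2].round(1).tolist())
print("module corners side",ray(d,[[270+(x-396)/3.3,120+(y-297)/3.3] for x,y in[(506,365),(663,402),(618,525),(448,487)]],50)[:,:2].round(1).tolist())
print("key scene",ray(s,[[130+150/3.3,160+(410-297)/3.3]],40),"side",ray(d,[[270+(589-396)/3.3,120+(448-297)/3.3]],40))
print("vial",ray(s,[[263,262]],60),"rack",ray(s,[[165,317]],66),"plate",ray(s,[[368,310]],42))
E
```

```text
cam [1081.46522341  -20.37702296  835.44501394] [-0.59599677  0.06865683 -0.80004631]
cam [396.36227577 545.57426941 713.31252705] [ 0.15628605 -0.63306645 -0.75815668]
cam [650.03039938  68.98736138 373.16899817] [-0.00208808 -0.27625005 -0.96108353]
bar top scene [[536.5, 182.2], [573.7, 154.7]]
bar top side [[563.4, 156.2], [531.1, 184.9]]
module corners scene [[393.0, -261.7], [405.6, -111.6], [535.8, -119.7], [521.1, -270.8]]
module corners side [[522.2, -270.7], [392.9, -259.1], [406.9, -115.3], [534.4, -120.8]]
key scene [[ 441.50897376 -203.3125883    40.        ]] side [[ 441.25855326 -201.68654447   40.        ]]
vial [[656.23035566  -5.35057191  60.        ]] rack [[ 761.69054164 -200.75545757   66.        ]] plate [[773.59078724 197.51567695  42.        ]]
```

Run:
```python
from h import *
ctrl.move_ptp([464,-225,260],q(0)); ctrl.wait(0.3)
f=ctrl.grab_frame("wrist");save(f,"w_mod");np.save("w_mod.npy",f,allow_pickle=True)
print(ctrl.read_state()["time_s"],proj(f,[464,-191,50]))
ctrl.move_ptp([551,135,260],q(0)); ctrl.wait(0.3)
f=ctrl.grab_frame("wrist");save(f,"w_blk");np.save("w_blk.npy",f,allow_pickle=True)
f=ctrl.grab_frame("scene");save(f,"s2");np.save("s2.npy",f,allow_pickle=True)
print(ctrl.read_state()["time_s"],ctrl.read_state()["qpos"])
```

```text
1.775 [[277.02260972 150.18084016]]
3.5583 [-0.20592025  0.20860785 -0.12111985  1.76340149  0.02725552  1.17118138
 -0.3359444 ]
```

View pics/w_mod.png

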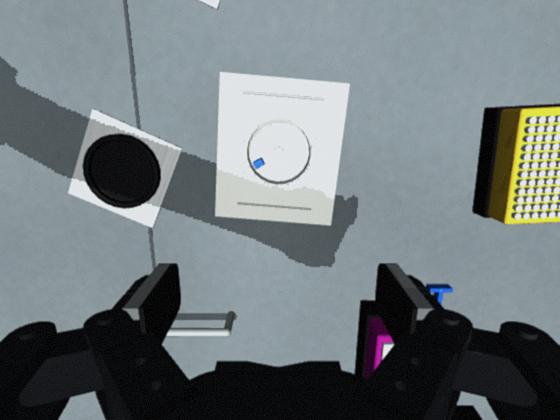

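View pics/w_blk.png

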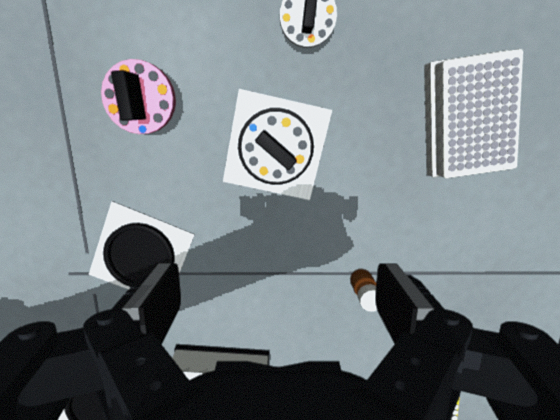

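The wrist views show the well circle at about (279,151) with the key at (259,163), lower-left of centre. The block is at about (276,146) with its bar running (258,134)–(294,164) and the blue dot at (253,128). Next I measure these by mask.

```bash
cat > meas.py <<'E'
from h import *
f=np.load("w_mod.npy",allow_pickle=True).item();im=f["pixels"]
hsv=cv2.cvtColor(im,cv2.COLOR_RGB2HSV)
def blue(hsv,box):
    m=cv2.inRange(hsv,(95,120,60),(125,255,255));k=np.zeros_like(m);x,y,w,h=box;k[y:y+h,x:x+w]=m[y:y+h,x:x+w];return k
k=blue(hsv,(235,110,90,90));M=cv2.moments(k,True);kc=(M["m10"]/M["m00"],M["m01"]/M["m00"])
cn=max(cv2.findContours(k,0,1)[0],key=cv2.contourArea);print("key",kc,M["m00"],cv2.minAreaRect(cn))
key=ray(f,kc,40.5)[0]
g=cv2.cvtColor(im,cv2.COLOR_RGB2GRAY)
# radial edges of well: darkest dip within radius 24..38
c0=np.array([279,151.]);pts=[]
ang=np.linspace(0,2*np.pi,180,endpoint=False);rr=np.arange(24,40,.25)
G=cv2.GaussianBlur(g,(3,3),0).astype(np.float32)
for a in ang:
    xs=(c0[0]+rr*np.cos(a)).astype(np.float32)[None];ys=(c0[1]+rr*np.sin(a)).astype(np.float32)[None]
    p=cv2.remap(G,xs,ys,cv2.INTER_LINEAR)[0]
    i=p.argmin()
    if np.median(p)-p[i]>12: pts.append([xs[0,i],ys[0,i]])
pts=np.array(pts,np.float32);print(len(pts),cv2.fitEllipse(pts))
for z in(50,49,48):
    X=ray(f,pts,z)[:,:2]
    for _ in range(4):
        A=np.c_[2*X,np.ones(len(X))];s=np.linalg.lstsq(A,(X**2).sum(1),rcond=None)[0];r=np.sqrt(s[2]+s[:2]@s[:2]);e=np.hypot(*(X-s[:2]).T)-r;X=X[abs(e)<2.0*e.std()+.3]
    print("well z",z,s[:2],r,len(X),e.std())
# module top outline
m=cv2.inRange(hsv,(0,0,150),(179,40,255));cn=max(cv2.findContours(m[:260],0,1)[0],key=lambda c:cv2.pointPolygonTest(c,(240,100),False)*1e6+cv2.contourArea(c))
b=cv2.boxPoints(cv2.minAreaRect(cn));B=ray(f,b,50)[:,:2];print("top",b.round(1).tolist(),B.round(1).tolist(),B.mean(0))
d=np.diff(np.vstack([B,B[:1]]),axis=0);print("side lens",np.hypot(*d.T),np.arctan2(d[:,1],d[:,0]))
print("key",key)
b2=np.load("w_blk.npy",allow_pickle=True).item();im=b2["pixels"];hsv2=cv2.cvtColor(im,cv2.COLOR_RGB2HSV)
k=blue(hsv2,(240,110,70,70));M=cv2.moments(k,True);dot=ray(b2,(M["m10"]/M["m00"],M["m01"]/M["m00"]),36)[0];print("dot",dot,M["m00"])
cv2.imwrite("pics/crop2.png",np.hstack([cv2.resize(i[y:y+80,x:x+80,::-1],(400,400),interpolation=cv2.INTER_CUBIC) for i,x,y in((f["pixels"],240,110),(im,236,106))]))
E
python3 meas.py
```

```text
key (258.2121212121212, 162.95454545454547) 66.0 ((258.1470642089844, 162.91175842285156), (6.859943389892578, 9.603919982910156), 59.03623962402344)
168 ((278.5865478515625, 151.332763671875), (61.477203369140625, 61.706756591796875), 1.4623818397521973)
well z 50 [ 465.49179051 -193.06616982] 32.45437955275115 162 0.277333421169757
well z 49 [ 465.49328855 -193.17392389] 32.54648471295 162 0.2781204902660681
well z 48 [ 465.4947866  -193.28167796] 32.63858987315422 162 0.27890755936237915
top [[-0.0, 0.0], [559.0, 0.0], [559.0, 259.0], [0.0, 259.0]] [[203.4, -52.1], [728.1, -51.0], [790.8, -314.8], [142.7, -316.8]] [ 466.25753413 -183.67913521]
side lens [524.68941082 271.15937308 648.15111707 271.60853692] [ 2.05341346e-03 -1.33759131e+00 -3.13854536e+00  1.34504804e+00]
key [ 443.39866985 -205.86156585   40.5       ]
dot [524.56368832 189.94027847  36.        ] 40.0
```

View pics/crop2.png

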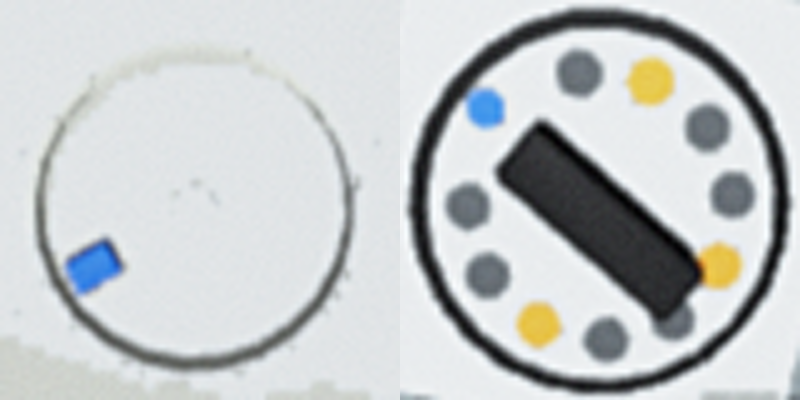

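Run:
```python
from h import *
for n,c in(("b",(551,169)),("m",(465,-193))):
    for s in((1,-1) if n=="b" else (-1,1)):
        a=s*np.pi/2; o=R.from_euler('z',a).apply([0,69,0])
        ctrl.move_ptp([c[0]-o[0],c[1]-o[1],210],q(a)); ctrl.wait(0.3)
        f=ctrl.grab_frame("wrist");nm=f"v_{n}{'p' if s>0 else 'm'}";save(f,nm);np.save(nm+".npy",f,allow_pickle=True)
        Rm,t=P(f);st=ctrl.read_state();print(nm,st["time_s"],-Rm.T@t,st["position"],st["qpos"][6],proj(f,[c[0],c[1],50]))
ims=[]
for n,c in(("v_bp",(551,169,40)),("v_bm",(551,169,40)),("v_mp",(465,-193,50)),("v_mm",(465,-193,50))):
    f=np.load(n+".npy",allow_pickle=True).item();u=proj(f,c)[0].round().astype(int);i=f["pixels"][max(0,u[1]-60):u[1]+60,u[0]-60:u[0]+60,::-1]
    print(n,u);ims.append(cv2.resize(i,(300,300),interpolation=cv2.INTER_CUBIC))
cv2.imwrite("pics/crop3.png",np.vstack([np.hstack(ims[:2]),np.hstack(ims[2:])]))
```

```text
v_bp 5.2333 [550.50180413 168.24548596 352.8064249 ] [619.99520731 169.01461622 210.21736877] 1.140733226836878 [[278.90757684 116.03718035]]
v_bm 8.2333 [552.07697487 168.22529673 352.56716258] [482.03984759 169.00366969 209.98223874] -2.001694233267267 [[276.23402981 116.13752062]]
v_mm 9.975 [ 466.48978128 -192.9543619   352.55049573] [ 396.33024805 -192.50386198  209.96492298] -1.2110613250070794 [[277.15272229 116.60210694]]
v_mp 12.875 [ 464.53296416 -193.74256912  352.62819019] [ 533.96514215 -192.99988171  210.03144763] 1.8025692174917076 [[278.8977947  116.11267316]]
v_bp [279 116]
v_bm [276 116]
v_mp [279 116]
v_mm [277 117]
```

View pics/crop3.png

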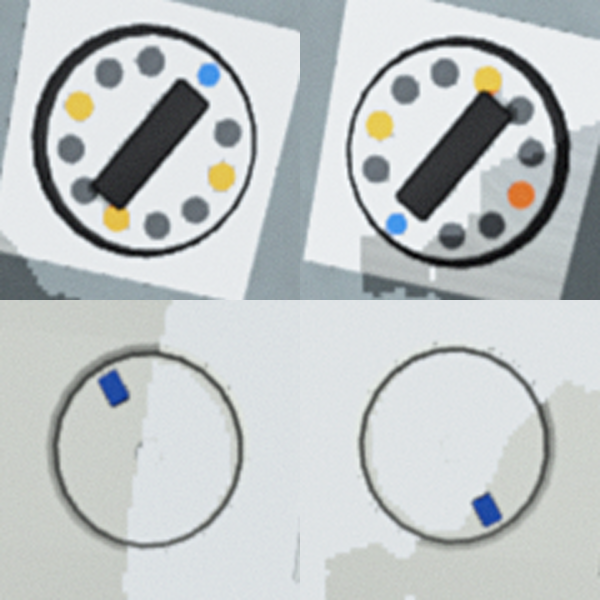

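The crops show the well ring concentric with the crop to within a few pixels, with the key clearly seen in both views. The bar and blue dot are also clear in both block views. I'll fit all of these now.

```bash
cat > fit.py <<'E'
from h import *
def circ(X):
    for _ in range(5):
        A=np.c_[2*X,np.ones(len(X))];s=np.linalg.lstsq(A,(X**2).sum(1),rcond=None)[0];r=np.sqrt(s[2]+s[:2]@s[:2]);e=np.hypot(*(X-s[:2]).T)-r;X=X[abs(e)<2*e.std()+.2]
    return s[:2],r,len(X),e.std()
def L(n): f=np.load(n+".npy",allow_pickle=True).item();return f,cv2.cvtColor(f["pixels"],cv2.COLOR_RGB2HSV)
def bl(hsv,c,r):
    m=cv2.inRange(hsv,(95,110,60),(125,255,255));k=np.zeros_like(m);cv2.circle(k,tuple(int(v) for v in c),r,255,-1);m&=k
    M=cv2.moments(m,True);cn=max(cv2.findContours(m,0,1)[0],key=cv2.contourArea);return (M["m10"]/M["m00"],M["m01"]/M["m00"]),cv2.boxPoints(cv2.minAreaRect(cn))
if __name__=="__main__":
  for n in("v_mp","v_mm"):
    f,hsv=L(n);c0=proj(f,[465,-193,50])[0];G=cv2.cvtColor(f["pixels"],cv2.COLOR_RGB2GRAY).astype(np.float32)
    for it in range(2):
        pts=[];rr=np.arange(32,44,.2)
        for a in np.linspace(0,2*np.pi,240,endpoint=False):
            xs=(c0[0]+rr*np.cos(a)).astype(np.float32)[None];ys=(c0[1]+rr*np.sin(a)).astype(np.float32)[None]
            p=cv2.remap(G,xs,ys,1)[0];i=p.argmin();pts.append([xs[0,i],ys[0,i]])
        pts=np.array(pts);s=circ(ray(f,pts,50)[:,:2]);c0=proj(f,[*s[0],50])[0]
    k,bx=bl(hsv,c0,36);K=ray(f,k,40.5)[0][:2];d=K-s[0]
    B=ray(f,bx,40.5)[:,:2]
    e=[B[1]-B[0],B[2]-B[1]];e=max(e,key=np.linalg.norm)
    print(n,"well",s,"key",K,np.hypot(*d),"dir-pi",np.arctan2(-d[1],-d[0]),"long edge",np.arctan2(e[1],e[0])%np.pi,np.linalg.norm(B[1]-B[0]),np.linalg.norm(B[2]-B[1]))
  for n in("v_bp","v_bm"):
    f,hsv=L(n);c0=proj(f,[551,169,50])[0]
    m=cv2.inRange(hsv,(0,0,0),(179,255,75));k=np.zeros_like(m);cv2.circle(k,tuple(int(v) for v in c0),34,255,-1)
    m=cv2.morphologyEx(m&k,cv2.MORPH_OPEN,np.ones((7,7),np.uint8));cn=max(cv2.findContours(m,0,1)[0],key=cv2.contourArea)
    b=cv2.boxPoints(cv2.minAreaRect(cn));B=ray(f,b,72)[:,:2];e=max([B[1]-B[0],B[2]-B[1]],key=np.linalg.norm)
    k,_=bl(hsv,c0,46);D=ray(f,k,36)[0][:2];c=B.mean(0);d=D-c
    print(n,"bar",c,np.arctan2(e[1],e[0])%np.pi,np.linalg.norm(B[1]-B[0]),np.linalg.norm(B[2]-B[1]),"dot",D,np.hypot(*d),"dir-pi",np.arctan2(-d[1],-d[0]))
E
python3 fit.py
```

```text
v_mp well (array([ 465.4129764 , -194.05184326]), np.float64(32.61922204034497), 232, np.float64(0.18824213172258222)) key [ 443.36776133 -206.21649723] 25.178767122089972 dir-pi 0.5042277449144812 long edge 0.4817669204945766 6.700294114256782 10.212957568769648
v_mm well (array([ 465.50165275, -194.00692932]), np.float64(32.55648054952375), 230, np.float64(0.19782197699570597)) key [ 443.52430696 -206.1851336 ] 25.125930580672705 dir-pi 0.5060049428106785 long edge 0.48487388540613585 6.5533101434344605 10.248413261397713
v_bp bar [549.23793196 168.41371952] 2.422425432886776 44.320192874180734 12.64715347485364 dot [524.50891409 189.84511725] 32.723525682523466 dir-pi -0.7140810512955921
v_bm bar [549.24065322 168.4048851 ] 2.427201914003377 44.65665110377661 12.558431308959355 dot [524.44175585 189.84538959] 32.7823205966211 dir-pi -0.7128949308030277
```

Fits: the block grip axis is at (549.2,168.4) with yaw −0.716. The well is at (465.45,−194.0), and the key corresponds to a block yaw of about 0.505. Now I check IK and the clearances, then grasp.

```bash
python3 - <<'E'
from h import *
f=np.load("w_blk.npy",allow_pickle=True).item();print("small",ray(f,[[308,18]],60),"pink",ray(f,[[138,97]],40))
f,_=(np.load("s2.npy",allow_pickle=True).item(),0);print("scene proj bar top/well",proj(f,[[549.24,168.4,72],[465.45,-194,50],[443.4,-206.2,40.5]]))
print(ctrl.solve_ik([465.45,-194,69],q(0.505+np.pi/2)))
print(ctrl.solve_ik([465.45,-194,69],q(0.75+np.pi/2)))
a=-0.716+np.pi/2
ctrl.move_ptp([549.24,168.4,160],q(a)); ctrl.command_gripper(0.55)
ctrl.movel([549.24,168.4,80],v=120)
print(ctrl.read_state()["time_s"],ctrl.read_state()["qpos"],ctrl.read_state()["wrist_force"])
for n in("side","wrist"):
    save(ctrl.grab_frame(n),"pre_"+n)
E
python3 -c "
import cv2,numpy as np
a=cv2.imread('pics/pre_side.png')[180:340,160:340];b=cv2.imread('pics/pre_wrist.png')
cv2.imwrite('pics/pre.png',np.hstack([cv2.resize(a,(400,356)),cv2.resize(b,(400,356))]))"
```

```text
small [[579.60846814 288.71512797  60.        ]] pink [[406.10938762 220.75731411  40.        ]]
scene proj bar top/well [[335.95271007 211.90134863]
 [178.07592518 199.30267323]
 [174.16497857 194.80756984]]
[ 0.50801174  0.34118483 -0.21992038  2.05757108  0.10691196  0.75330816
  2.29806854]
[ 0.53334816  0.34364918 -0.24855337  2.05635993  0.12123936  0.75504207
  2.53108599]
15.525 [-0.12123323  0.44271741 -0.29732335  1.88253286  0.16940247  0.83943269
  0.34995977] [-0.72603015 -0.07814945 -0.75819751]
```

View pics/pre.png

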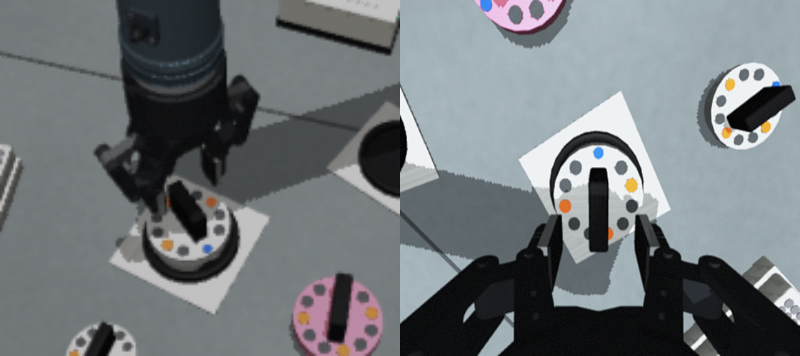

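The wrist view shows the bar at (598,210) upright and midway between the two fingers, with the blue dot on the camera side. The jaws line up with the bar, so I go down, grip and lift.

```bash
python3 - <<'E'
from h import *
print(ctrl.movel([549.24,168.4,43],v=60,f_stop=8))
ctrl.command_gripper(0.0); s=ctrl.read_state();print(s["grip_width"],s["position"],s["wrist_force"])
ctrl.movel([549.24,168.4,58],v=30); ctrl.movel([549.24,168.4,150],v=120);ctrl.wait(.3)
s=ctrl.read_state();print(s["time_s"],s["grip_width"],s["position"],s["wrist_force"],s["torque"])
a=0.505+np.pi/2
ctrl.move_ptp([465.45,-194,130],q(a));ctrl.wait(.4)
s=ctrl.read_state();print(s["time_s"],s["grip_width"],s["position"],s["wrist_force"],s["torque"],s["qpos"])
for n in("side","wrist","scene"):
    f=ctrl.grab_frame(n);save(f,"held_"+n);np.save("held_"+n+".npy",f,allow_pickle=True)
E
python3 -c "
import cv2,numpy as np
a=cv2.imread('pics/held_side.png')[60:240,240:420];b=cv2.imread('pics/held_wrist.png')
cv2.imwrite('pics/held.png',np.hstack([cv2.resize(a,(400,400)),cv2.resize(b,(400,400))]))"
```

```text
False
0.1569716001306208 [549.83196013 168.68811449  43.57888629] [0.87865206 0.71331906 0.72464599]
18.65 0.15321983027954603 [548.76419782 168.29931938 149.19826709] [ 0.42126051  0.33583884 -3.88761222] [ 0.01637582  0.01466229 -0.00023563]
20.7333 0.15605535177866275 [ 465.59319018 -193.71498141  130.00085538] [-0.10411437  0.79598478 -4.9582684 ] [ 0.03381869  0.03194598 -0.01198782] [ 0.58069636  0.25072614 -0.29765824  2.02034715  0.09420798  0.88330586
  2.30825586]
```

View pics/held.png

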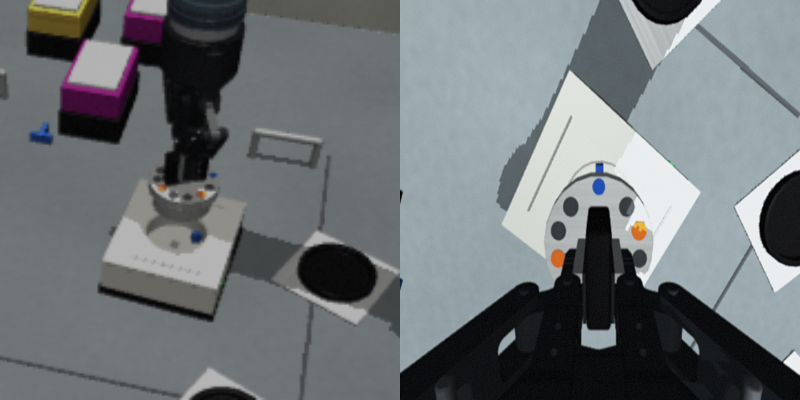

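The wrist view shows the dot (598,187), the bar and the visible end of the key (598,167) in one line, so the yaw is close. I check the dot position numerically, then lower slowly with a force stop.

Run:
```python
from h import *
from fit import bl,L
f,hsv=L("held_wrist");m=cv2.inRange(hsv,(105,110,60),(125,255,255));n,l,st,c=cv2.connectedComponentsWithStats(m[:,240:320])
for i in range(1,n):
    if st[i,4]>15:
        u=(c[i][0]+240,c[i][1]); X=ray(f,u,123)[0];print(u,st[i,4],X,X[:2]-[465.5,-193.9],np.arctan2(*(-(X[:2]-[465.5,-193.9]))[::-1]))
W=[465.45,-194]
ctrl.movel([*W,90],v=40);ctrl.wait(.3);s=ctrl.read_state();print(s["time_s"],s["position"],s["wrist_force"])
r=ctrl.movel([*W,78.5],v=6,f_stop=4)
s=ctrl.read_state();print(r,s["time_s"],s["position"],s["wrist_force"],s["torque"])
```

```text
(np.float64(278.55056179775283), np.float64(176.04494382022472)) 89 [ 427.86013671 -215.20073864  123.        ] [-37.63986329 -21.30073864] 0.5149753391287151
(np.float64(277.9655172413793), np.float64(195.76293103448276)) 232 [ 436.09601988 -210.94370599  123.        ] [-29.40398012 -17.04370599] 0.5253139370171589
22.3333 [ 465.57498044 -194.06079119   90.17748748] [-0.16397065 -0.05836201 -4.01688035]
False 24.4 [ 465.49880979 -193.98499423   78.51957385] [ 0.09824067 -0.09898294 -3.67451415] [ 1.20460859e-01 -7.45154532e-02 -6.97749414e-06]
```

Run:
```python
from h import *
W=[465.45,-194]
r=ctrl.movel([*W,74],v=6,f_stop=4);ctrl.wait(.2)
s=ctrl.read_state();print(r,s["time_s"],s["position"],s["wrist_force"],s["torque"])
```

```text
False 25.5 [ 465.37912002 -193.95174758   73.93415731] [-0.36238322  0.70143561 -4.44890036] [ 0.14688757 -0.18409769  0.01779367]
```

The block has passed the riding height (79.5) with no force rise, so the notch is over the key. I continue gently to the flange.

```bash
python3 - <<'E'
from h import *
W=[465.45,-194]
r=ctrl.movel([*W,66.5],v=5,f_stop=4)
s=ctrl.read_state();print(r,s["time_s"],s["position"],s["wrist_force"],s["torque"])
for n in("side","wrist"): save(ctrl.grab_frame(n),"seat_"+n)
E
python3 -c "
import cv2,numpy as np
a=cv2.imread('pics/seat_side.png')[90:240,240:390];b=cv2.imread('pics/seat_wrist.png')
cv2.imwrite('pics/seat.png',np.hstack([cv2.resize(a,(400,400)),cv2.resize(b,(400,400))]))"
```

```text
True 26.4333 [ 465.47412974 -193.93192908   69.48367996] [0.19994348 0.43722308 4.47644146] [-0.11046084 -0.04125949  0.04463561]
```

View pics/seat.png

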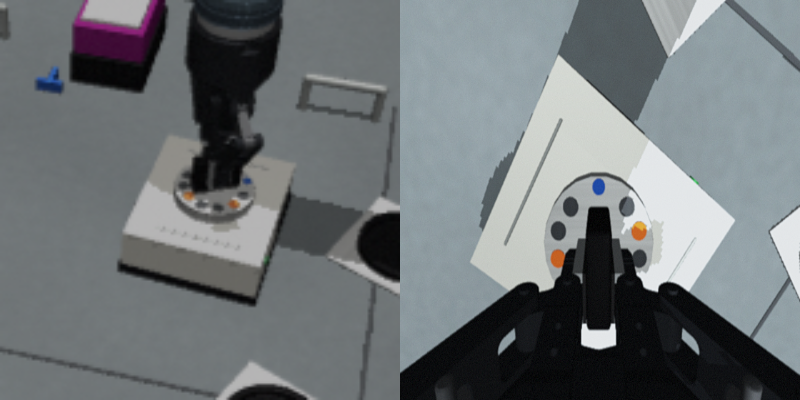

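It stopped at TCP z 69.5 (69.0 expected for flush) with an 8 N change, and both views show the flange lying on the module. I release and retreat.

```bash
python3 - <<'E'
from h import *
from fit import bl,L
W=[465.45,-194]
ctrl.command_gripper(0.55);ctrl.wait(.2)
ctrl.movel([*W,105],v=50);ctrl.movel([*W,170],v=120)
a=np.pi/2;ctrl.move_ptp([534,-194,240],q(a));ctrl.wait(.4)
for n in("side","wrist","scene"):
    f=ctrl.grab_frame(n);save(f,"end_"+n)
    if n=="wrist": np.save("end_wrist.npy",f,allow_pickle=True)
f,hsv=L("end_wrist");c0=proj(f,[*W,86])[0]
m=cv2.inRange(hsv,(0,0,0),(179,255,75));k=np.zeros_like(m);cv2.circle(k,tuple(int(v) for v in c0),34,255,-1)
m=cv2.morphologyEx(m&k,cv2.MORPH_OPEN,np.ones((7,7),np.uint8));cn=max(cv2.findContours(m,0,1)[0],key=cv2.contourArea)
b=cv2.boxPoints(cv2.minAreaRect(cn));B=ray(f,b,98)[:,:2];print("bar c",B.mean(0),[np.linalg.norm(B[1]-B[0]),np.linalg.norm(B[2]-B[1])])
s=ctrl.read_state();print(s["time_s"],s["wrist_force"])
E
python3 -c "
import cv2,numpy as np
a=cv2.imread('pics/end_side.png')[90:240,240:390];b=cv2.imread('pics/end_wrist.png');c=cv2.imread('pics/end_scene.png')
cv2.imwrite('pics/end.png',np.vstack([np.hstack([cv2.resize(a,(400,300)),cv2.resize(b,(400,300))]),np.hstack([cv2.resize(c,(400,300)),cv2.resize(c[150:240,120:240],(400,300))])]))"
```

```text
bar c [ 464.37166745 -195.66191039] [np.float64(12.718200695099943), np.float64(44.390373163643915)]
29.875 [-0.0484172  -0.57647705  0.44667341]
```

View pics/end.png

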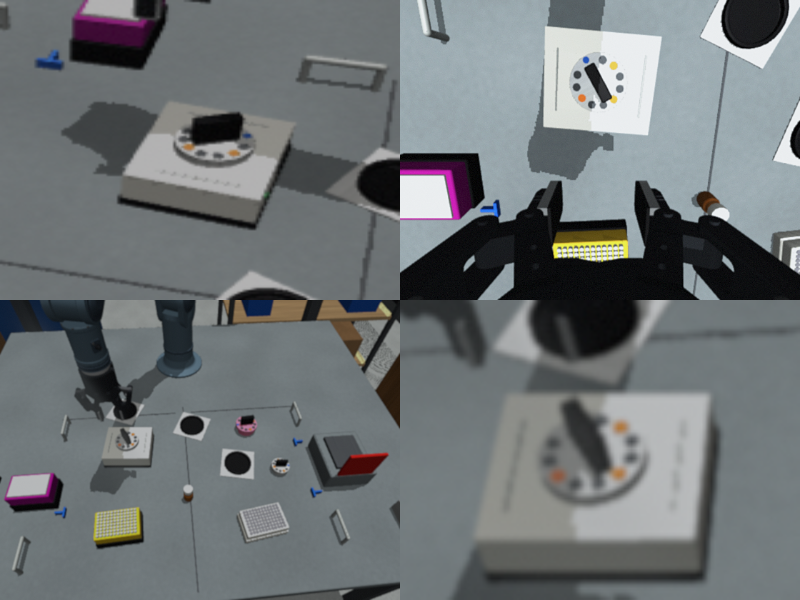

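Run:
```python
from bench import ctrl
print(ctrl.sign_off())
```

```text
the job is handed in; nothing more can be done
None
```

The large grey tube block is seated on the key in the white module's well and released, and I handed the job in at about 30 s of the 72 s allowed. Sign-off returns no verdict, so these are my own checks.

**What I did:** I took the block from the stand farthest to the robot's left. Two opposed overhead wrist views gave the well centre and the key angle, about 0.505 rad. I turned the block to that angle on the way over and lowered it at 5–6 mm/s with a 4 N force stop. The notch met the key on the first descent, so I never held it on the key and turned it to search.

**Last checks:**
- **Flush:** the force stop came at TCP z 69.5 mm, against 69.0 expected for a flush flange. The force changed by about 8 N, well under the 40 N limit. The bar's apparent length in the final view agrees with that height.
- **Centring:** the final view puts the bar centre about 2 mm from the measured well centre. That is inside the 4 mm limit but not zero; the well itself has 2 mm of side clearance.
- **Rest of the scene:** the gripper is clear of the block, and the tip rack, well plate and vial look unmoved in the final picture. I did not re-measure them.

**Disagreement:** rough by-eye readings of the key from the scene and side cameras differed from the wrist camera by 2–4 mm. I used the wrist values, because the two opposed views agreed to about 0.1 mm and the block went in without side force.

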